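# Re-zero a hand coffee mill and back it off four clicks

### The job

The hand coffee mill clamped upright in the bench vise has just been cleaned, and its grind ring is set far too coarse. Turn the ring clockwise (seen from above) until you feel the burrs touch firmly, without forcing them, then back the ring off exactly four clicks and let go of it. Leave the other things on the bench where they lie.

Things in the scene. Friction and masses are not known exactly. Their poses are not given: they have to be found in the camera images.
- ring_center (a point): Centre of the grind ring, on the mill's upright axis, half-way up the ring; it is fixed to the mill and does not turn with the ring. The ring is a dark, finely fluted steel cylinder, 58 mm across, 22 mm high, 150 to 172 mm above the bench, without index mark; it turns in place and can be gripped across any diameter from above. Clockwise seen from above brings the burrs together.
- mill: Mill and blue bench vise, fixed to the bench; origin on the bench under the mill's axis. Over the ring: a flat cap and a 7 mm spindle, up to 198 mm. Under it: barrel 48 mm across (lip of 52 mm), then the vise jaws, 75 mm wide along y, tops 106 mm above the bench. The vise reaches 105 mm to -x (its T-handle 140 mm wide, 55 mm high), 108 mm to +x, 80 mm to either side.
- click_ball (a point): Sprung roller inside the barrel, 8 mm below the ring's underside: the click stop. 20 clicks a turn (18 degrees, 0.314 rad each). It pulls a released ring into the nearest notch and holds it there. The torque swells to about 0.2 Nm before each click, then drops below zero. The start lies five to eight clicks from where the burrs meet, which is at a notch too.
- upper_burr: Upper burr's carrier, 20 mm across, hidden in the barrel; it does not turn; the ring lifts it 6 mm a turn (0.3 mm a click). Origin on the axis, at its underside, 10.0 mm above the lower burr's origin when the burrs meet and 11.2 mm four clicks out.
- lower_burr: Lower burr, a 38 mm steel cone hidden in the barrel, its underside (origin) 92 mm above the bench. When the burrs meet, the ring's torque climbs by about 8 Nm per rad and does not drop again: step gently. A firm touch is 0.3 to 0.5 Nm at the ring, held a moment; over 0.7 Nm scores the burrs. 0.1 Nm from the burrs is 5 N on this one.
- crank: The mill's crank, taken off: a flat steel arm 115 mm long, wooden knob 44 mm high at its +x end, lying by the vise; origin under its middle, arm along x. To be left alone.
- jar: The mill's aluminium catch jar, 50 mm across, 68 mm high, standing open by the vise; origin under its centre. To be left alone.
- brush: Cleaning brush, 160 mm long along its x, lying by the vise; origin under its middle. To be left alone.
- ratchet: Black ratchet handle, 190 mm long along x, head 37 mm across and 28 mm high at +x; origin under its middle. To be left alone.
- cup: White ceramic cup of tile spacers, 76 mm across, 85 mm high; origin under its centre. To be left alone.
- carabiner: Aluminium carabiner, 85 mm long along x, 43 mm wide, 10 mm thick, lying flat; origin under its middle. To be left alone.
- handle: Stainless cabinet bar handle, 180 mm long along its y, 44 mm deep, 12 mm thick, lying flat; origin under its feet's middle. To be left alone.

How it is judged (in metres and radians):
On the way, in this order (a step that is already met when the one before it is completed fails the run):
1. the ring has been turned in until the burrs press firmly on each other (more than 5 N on the lower burr, about 0.1 Nm at the ring beyond the click, for 0.1 s) (contact force between lower_burr and anything else above 5 N), for 0.1 s.
2. the ring has been backed off four clicks from the touch (burrs 1.2 mm apart, within 0.12 mm) (z of upper_burr in the frame of lower_burr between 0.01108 and 0.01132 m), for 0.2 s.
At the end, for the whole second after the job is handed in: The ring rests in the fourth notch out from the touch (the burrs 1.2 mm apart, within 0.12 mm, which is 0.4 of a click), at rest and released (all of step 2 and linear speed of upper_burr below 0.001 m/s).
It fails at once if the burrs are forced together (more than 36 N on the lower burr, 0.7 Nm at the ring) (contact force between lower_burr and anything else above 36 N).
It fails at once if another thing on the bench is knocked more than 30 mm from its place (distance of any of crank, jar, brush, ratchet, cup, carabiner, handle from where it was at the start of the episode above 0.03 m).
It also fails if it takes over 67 s, if anything falls off the work surface, if the arm or the gripper's body presses on something with over 40 N, if the wrist force passes 120 N, or if a joint passes its speed limit or range.

### The arm

A 7-joint arm with a two-finger parallel gripper is mounted at the origin on the work surface. World frame = base frame: x ahead of the robot, y to its left, z up, the work surface at z = 0. Lengths are in m, angles in degrees, forces in N, time in s.
With the tool pointing down it reaches from about 0.425 to 0.875 m from the base axis. Payload 4.7 kg.
Tool frame: the origin (TCP) lies at the very end of the fingers, on their centre line; the grasp point (between the pads) lies 19 mm behind it (env.grasp_offset is the distance from the TCP to the grasp point, in m); z points along the fingers, y is the line along which they close (so a half turn about z gives the same grasp; the last joint's range is limited). The gripper opens to 87 mm and grips with 3 to 60 N. Pads are 19 mm wide; open, the fingers measure 117 mm over their backs; the gripper's body (75 mm by 190 mm) begins 51 mm behind the grasp point.
Start: joints at [0.808, 18.392, -4.016, 83.108, 1.295, 78.541, -3.26], TCP at [0.65, -0, 0.223] pointing down, gripper open.
Joint ranges: [-163.93, 163.93], [-17.29, 119.83], [-79.2, 71.16], [3.27, 140.29], [-89.18, 269.18], [5.43, 117.66], [-154.24, 154.24]. Speed limits (degrees/s): [147.25, 147.25, 180, 180, 180, 180, 180].

### API

Orientations are given as [roll, pitch, yaw] about the fixed x, y, z axes, in that order (R = Rz(yaw) Ry(pitch) Rx(roll)).
In Python, from cell import env gives the robot as it stands. The module is installed in compiled form; this text tells all that it offers.
- The arm moves only by the tool drive_tool, never from a script. Its argument "moves" is one flat list of numbers, 5 for each row, row after row: the shift along the tool's x, y, z in units of 40 mm (1.0 is 40 mm), then the turn about the tool's z in units of 10 degrees (1.0 is 10 degrees), then the finger opening in mm, from 0 to 87. A call has 1 to 5 rows; each row is the pose to reach, as a shift and turn from the pose commanded when the call began, along the tool's axes at that moment; what a row does not reach only later rows make up. A row lasts 1/8 s, in which the tool goes at most 62.5 mm and 10.7 degrees, less where a joint would pass 70% of its speed; a pose out of reach is approached as far as the arm can. A call with a gripper value outside its range is refused whole. The fingers move at their own pace and stop on an object; "squeeze" is the grip in N (left out, the last holds). Time passes only in rows, so rows that repeat a pose let the fingers close. It gives the time, the measured TCP pose, the force, the opening and the grip force at its end, in the units of the state.
- env.get_obs(): the state, without advancing time (a new reading comes with each control period).
- env.read_camera(name): name is "scene" or "side" or "wrist"; returns (picture, depth): 420x560x3 uint8, red, green, blue; 420x560 float32, m along the optical axis (not along the pixel's ray), 0 where there is no reading.
- env.camera_model(name): a dict with "K" (3x3 intrinsics, pixels), "k1" (the pictures are not rectified: a ray, as slopes to the right and down, at radius r is drawn at 1 + k1 r^2 times it, then the intrinsics apply), "rvec" (rotation vector, rad) and "tvec" (3), from world to camera coordinates, as OpenCV has them; the wrist camera has in their place "tool_from_camera" (4x4, takes a point from camera to tool coordinates, whose origin is the TCP and whose axes are the flange's). Camera axes: x right, y down, z forward; pixel columns grow to the right and rows downward; lengths in m; the calibration is good to about 2 mm. A picture is of the moment at which its call begins: read the wrist's pose just before it. camera_model takes no time and is no camera call.
- env.sign_off(): hands the job in; it is judged then, once.
The state is a dict: "time_s": time; "qpos": joint angles; "joint_velocities": joint speeds; "effort": joint torques, N m; "tool_pos": TCP position; "tool_rot": TCP orientation; "force": force on the tool from outside, world axes, zero at the start; "wrist_torque": the same for the moment, N m; "grip_width": finger opening in m; "grasp_force": force on a finger pad.
Only numpy, scipy, OpenCV 4.12 (cv2) and the standard library are available. Lean on these libraries where they do the work, as an engineer would, in place of code of your own. Each camera call takes 0.05 s, during which the arm holds its last target. There are 200 camera calls.

## Working session

There is one attempt and no reset: what is moved stays moved. The work goes in short steps, Python scripts to look and compute and a tool call to move; the robot and the scene stay as the last step left them, time stands still between calls to the robot, and variables do not carry over. Pictures are saved under pics/ and viewed, at most 10 in all, crops included, and the job is handed in when it is done.

Besides the shell and the picture viewer there is one more tool, called after "Emit:" by a JSON object that holds its "op" and its "data", one argument or row to a line. drive_tool: Moves the arm, as the interface text tells. Its arguments: {"type":"object","properties":{"moves":{"type":"array","items":{"type":"number"}},"squeeze":{"type":"number"}},"required":["moves"]}

```bash
mkdir -p pics; python3 - <<'E'
from cell import env
import cv2
o=env.get_obs()
for k in o: print(k,o[k])
for n in("scene","side"):
    p,d=env.read_camera(n); cv2.imwrite(f"pics/{n}.png",p[:,:,::-1]); m=env.camera_model(n); print(n,m)
print(env.camera_model("wrist"))
E
```

```text
time_s 0.0
qpos [ 0.80997864 18.43978493 -4.01385052 83.17781046  1.29561825 78.54042354
 -3.26161862]
joint_velocities [-0.00414124 -0.03451679 -0.06482399  0.10184659 -0.05112426 -0.01984596
 -0.00857752]
effort [-2.58547143e-04 -4.91284704e+01 -4.03903294e-01 -3.12526345e+01
 -6.40594075e-02  4.37659642e-02  1.61017233e-04]
tool_pos [ 6.49424098e-01 -9.78381581e-05  2.21427592e-01]
tool_rot [-1.79887256e+02  7.02408672e-03  8.99967520e+01]
force [ 1.19947928 -0.5627209   0.30542693]
wrist_torque [-0.03361583  0.04358877  0.03546899]
grasp_force 0.0
grip_width 0.08674719780245442
scene {'K': array([[505.59493009,   0.        , 291.18012504],
       [  0.        , 505.59493009, 209.65298253],
       [  0.        ,   0.        ,   1.        ]]), 'k1': 0.00114231506877023, 'rvec': array([ 2.16281684,  0.85504272, -0.3852558 ]), 'tvec': array([-0.37895574, -0.14577538,  1.74413164])}
side {'K': array([[504.79206224,   0.        , 272.85825992],
       [  0.        , 504.79206224, 202.17784467],
       [  0.        ,   0.        ,   1.        ]]), 'k1': 0.0626950429381535, 'rvec': array([ 0.16689731, -2.80343314,  1.32464717]), 'tvec': array([0.54711014, 0.15568235, 1.55261771])}
{'K': array([[325.99614792,   0.        , 275.83016585],
       [  0.        , 325.99614792, 213.77084805],
       [  0.        ,   0.        ,   1.        ]]), 'k1': -0.07101898515817548, 'tool_from_camera': array([[ 2.81263667e-04, -9.68041603e-01, -2.50789505e-01,
         6.77868911e-02],
       [ 9.99999618e-01,  4.79691970e-04, -7.30087266e-04,
         7.71458640e-04],
       [ 8.27056559e-04, -2.50789204e-01,  9.68041369e-01,
        -1.62907475e-01],
       [ 0.00000000e+00,  0.00000000e+00,  0.00000000e+00,
         1.00000000e+00]])}
```

View pics/scene.png

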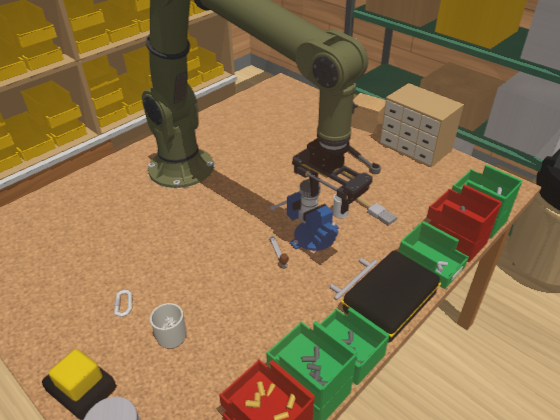

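View pics/side.png

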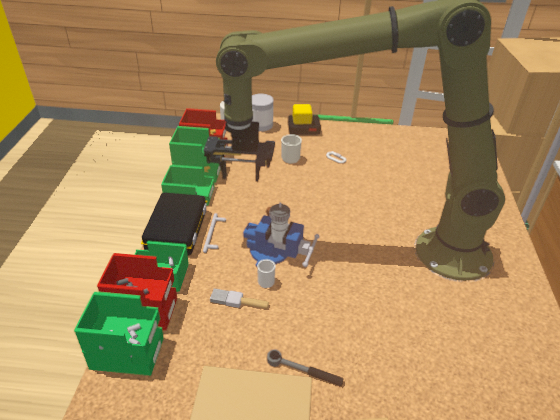

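The scene view shows the mill in its blue vise near (312,200), with the gripper partly covering it. The side view shows the mill clearly, with the ring near (280,213).

```bash
cat > h.py <<'E'
import numpy as np, cv2
from cell import env
def ext(n,m,obs):
    if n=="wrist":
        from scipy.spatial.transform import Rotation as R
        T=np.eye(4);T[:3,:3]=R.from_euler("xyz",obs["tool_rot"],degrees=True).as_matrix();T[:3,3]=obs["tool_pos"]
        return T@m["tool_from_camera"]
    T=np.eye(4);T[:3,:3]=cv2.Rodrigues(m["rvec"])[0];T[:3,3]=m["tvec"]
    return np.linalg.inv(T)
def rays(n,uv,obs=None):
    m=env.camera_model(n);T=ext(n,m,obs)
    s=cv2.undistortPoints(np.float64(uv).reshape(-1,1,2),m["K"],np.array([m["k1"],0,0,0.])).reshape(-1,2)
    d=np.c_[s,np.ones(len(s))]@T[:3,:3].T
    return T[:3,3],d
def cloud(n,depth,obs=None):
    v,u=np.mgrid[:420,:560]; c,d=rays(n,np.c_[u.ravel(),v.ravel()],obs)
    return (c+d*depth.reshape(-1,1)).reshape(420,560,3)
def onplane(n,uv,z,obs=None):
    c,d=rays(n,uv,obs); return c+d*((z-c[2])/d[:,2])[:,None]
E
python3 - <<'E'
from h import *
print(onplane("side",[[280,213]],0.161), onplane("side",[[266,285]],0.0))
p,d=env.read_camera("side"); P=cloud("side",d)
q=P[195:235,260:305].reshape(-1,3)
for lo,hi in((.1,.145),(.15,.172),(.172,.18),(.18,.2),(.19,.2)):
    s=q[(q[:,2]>lo)&(q[:,2]<hi)]; print(lo,len(s),s.min(0),s.max(0),np.median(s,0)) if len(s) else 0
im=cv2.resize(p[190:280,220:340],None,fx=6,fy=6,interpolation=cv2.INTER_CUBIC); cv2.imwrite("pics/c1.png",im[:,:,::-1])
E
```

```text
[[0.52465421 0.06698827 0.161     ]] [[0.54783183 0.1987963  0.        ]]
0.1 556 [0.45690447 0.01825053 0.10000251] [0.58563225 0.09956428 0.14460322] [0.52691979 0.07724588 0.10759539]
0.15 123 [0.49812826 0.04175312 0.150422  ] [0.5554241  0.10192414 0.17197151] [0.52438945 0.09129486 0.16384637]
0.172 137 [0.49822398 0.0428131  0.17203522] [0.55583198 0.09817892 0.17996525] [0.52413981 0.07954717 0.17659646]
0.18 61 [0.50895035 0.05077508 0.18001256] [0.54784997 0.09154144 0.19931409] [0.52691491 0.07011127 0.18238259]
0.19 7 [0.52504584 0.06594272 0.1906723 ] [0.5281057  0.07211341 0.19931409] [0.52764261 0.06932981 0.1955087 ]
```

View pics/c1.png

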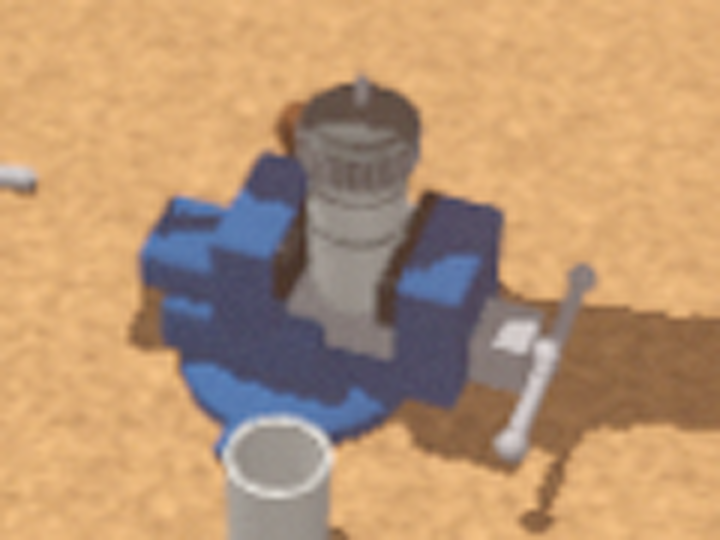

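The side crop shows the mill's dark cap and fluted ring around crop (360,150), which is side pixel (280,215). The open catch jar is below at (275,470), with the T-handle to the right. The depth points put the axis near (0.527, 0.071).

Emit:
{"op": "drive_tool", "data": {
  "moves": [0.6,-1,-1,0,87,1.2,-2,-1,0,87,1.775,-3.075,-1,0,87,1.775,-3.075,-1,0,87,1.775,-3.075,-1,0,87],
  "squeeze": 50
}}

```text
time_s: 0.78
tool_pos: [0.5274, 0.0704, 0.2627]
tool_rot: [180.0, 0.0, 90.0]
force: [0.2, 0.1, -0.5]
grip_width: 0.0869
grasp_force: 0.0
```

```bash
cat > look.py <<'E'
from h import *
import sys
o=env.get_obs(); p,d=env.read_camera("wrist"); P=cloud("wrist",d,o)
print(o["time_s"],o["qpos"].round(1),o["tool_pos"],o["tool_rot"],o["wrist_torque"])
g=(np.hypot(P[...,0]-.527,P[...,1]-.071)<.045)
for lo,hi in((.135,.147),(.15,.17),(.17,.177),(.177,.186),(.19,.202)):
    s=P[g&(P[...,2]>lo)&(P[...,2]<hi)]
    if len(s)>5:
        (c,r)=cv2.minEnclosingCircle(s[:,:2].astype(np.float32)*1000); print(lo,len(s),c,r,np.median(s[:,2]))
cv2.imwrite(sys.argv[1],p[:,:,::-1])
E
python3 look.py pics/w1.png
```

```text
0.775 [ -3.4   3.3  -7.4  96.2   0.5  80.4 -10.9] [0.527442   0.07039462 0.26268464] [1.79950097e+02 3.18652633e-02 8.99759195e+01] [-0.01840901 -0.04144508  0.0037252 ]
0.15 247 (528.2489624023438, 67.05197143554688) 30.04172134399414 0.16412370984194413
0.17 1484 (527.8191528320312, 67.22489929199219) 29.568553924560547 0.1728066143199883
0.177 2255 (527.9799194335938, 67.58757781982422) 22.820796966552734 0.1790056739917854
0.19 91 (527.9492797851562, 67.37456512451172) 3.5086238384246826 0.1983364425252854
```

View pics/w1.png

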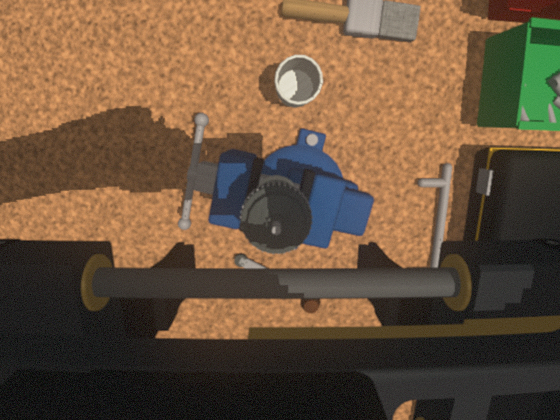

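The wrist view shows the ring and cap from above at about (276,215), with nothing on top of them. The cap (46 mm across) is narrower than the ring. I'll pre-turn counter-clockwise and take a second wrist view.

Emit:
{"op": "drive_tool", "data": {
  "moves": [-0.07,0.02,0,-1,87,-0.07,0.02,0,-2,87,-0.07,0.02,0,-3,87,-0.07,0.02,0,-4,87,-0.07,0.02,0,-5,87]
}}

```text
time_s: 1.45
tool_pos: [0.5288, 0.067, 0.262]
tool_rot: [-180.0, -0.0, 140.2]
force: [0.1, 0.1, 0.1]
grip_width: 0.087
grasp_force: 0.0
```

Emit:
{"op": "drive_tool", "data": {
  "moves": [0,0,0,-1,87,0,0,0,-2,87,0,0,0,-2,87,0,0,0,-2,87]
}}

```text
time_s: 1.95
tool_pos: [0.5283, 0.0676, 0.2622]
tool_rot: [-180.0, -0.0, 159.8]
force: [-0.1, 0.5, 0.9]
grip_width: 0.0867
grasp_force: 0.0
```

```bash
python3 look.py pics/w2.png
```

```text
1.95 [-1.4  3.5 -9.2 96.1  0.6 80.4 59.2] [0.52825874 0.06761652 0.26223569] [-1.79988181e+02 -2.49579873e-02  1.59778644e+02] [ 0.12760555 -0.03785613  0.03570304]
0.15 225 (527.9047241210938, 66.6337661743164) 29.92317771911621 0.16460919815445163
0.17 1504 (527.5588989257812, 66.88748931884766) 29.639158248901367 0.1727394821744982
0.177 2294 (527.5879516601562, 67.10083770751953) 22.809585571289062 0.17901015814139382
0.19 88 (527.6519775390625, 66.95414733886719) 3.4884493350982666 0.19815814986015584
```

Emit:
{"op": "drive_tool", "data": {
  "moves": [-0.01,-0.02,1,0,87,-0.01,-0.02,2,0,87,-0.01,-0.02,2.7,0,87,-0.01,-0.02,3,0,87,-0.01,-0.02,3,0,87]
}}

```text
time_s: 2.62
tool_pos: [0.5278, 0.0672, 0.1423]
tool_rot: [-180.0, -0.0, 160.0]
force: [-0.1, 0.3, 0.1]
grip_width: 0.0874
grasp_force: 0.0
```

Emit:
{"op": "drive_tool", "data": {
  "moves": [0,0,0,0,62,0,0,0,0,60,0,0,0,0,54,0,0,0,0,50,0,0,0,0,50],
  "squeeze": 30
}}

```text
time_s: 3.25
tool_pos: [0.5281, 0.0672, 0.143]
tool_rot: [180.0, 0.0, 160.0]
force: [-0.8, -0.2, 2.1]
grip_width: 0.0576
grasp_force: 30.0
```

```bash
cat > s.py <<'E'
from cell import env
o=env.get_obs()
for k in("time_s","qpos","tool_pos","tool_rot","force","wrist_torque","effort","grip_width","grasp_force"): print(k,o[k])
E
python3 s.py
```

```text
time_s 3.25
qpos [ -1.46585747   7.67946934  -9.32821451 105.50964453   1.36314151
  66.881301    58.7503313 ]
tool_pos [0.52812757 0.06722407 0.1430178 ]
tool_rot [1.79992477e+02 3.71697582e-02 1.59996715e+02]
force [-0.76940805 -0.16796665  2.05570931]
wrist_torque [-0.01127877  0.05519261  0.03156417]
effort [-1.27379252e-01 -3.54121256e+01 -6.30903617e-01 -2.84817821e+01
 -7.04259798e-02 -1.09545439e-01 -1.25818871e-02]
grip_width 0.05755966369235759
grasp_force 29.99996823258698
```

Emit:
{"op": "drive_tool", "data": {
  "moves": [0,0,0,0.1,50,0,0,0,0.2,50,0,0,0,0.3,50,0,0,0,0.3,50]
}}

```text
time_s: 3.75
tool_pos: [0.5281, 0.0672, 0.143]
tool_rot: [180.0, 0.0, 157.0]
force: [-0.6, -0.0, 3.8]
grip_width: 0.057
grasp_force: 30.0
```

```bash
cat > t.py <<'E'
from cell import env
o=env.get_obs()
print(round(o["time_s"],2),"yaw",o["tool_rot"][2].round(2),"tau",o["wrist_torque"].round(3),"e7",o["effort"][6].round(3),"F",o["force"].round(1),"j7",o["qpos"][6].round(1))
E
python3 t.py
```

```text
3.75 yaw 156.98 tau [-0.028  0.174  0.127] e7 -0.17 F [-0.6 -0.   3.8] j7 55.8
```

Emit:
{"op": "drive_tool", "data": {
  "moves": [0,0,0,0.5,50,0,0,0,1,50,0,0,0,1.5,50,0,0,0,1.8,50,0,0,0,1.8,50]
}}

```text
time_s: 4.38
tool_pos: [0.5281, 0.0671, 0.143]
tool_rot: [180.0, 0.0, 139.0]
force: [-1.8, -1.0, 5.4]
grip_width: 0.0574
grasp_force: 30.0
```

```bash
python3 t.py
```

```text
4.38 yaw 138.96 tau [-0.132  0.195  0.104] e7 -0.209 F [-1.8 -1.   5.4] j7 37.9
```

Emit:
{"op": "drive_tool", "data": {
  "moves": [0,0,0,0.5,50,0,0,0,1,50,0,0,0,1.5,50,0,0,0,1.8,50,0,0,0,1.8,50]
}}

```text
time_s: 5.0
tool_pos: [0.528, 0.0669, 0.143]
tool_rot: [-180.0, 0.0, 121.0]
force: [-1.7, -1.2, 6.1]
grip_width: 0.0573
grasp_force: 30.0
```

```bash
python3 t.py
```

```text
5.0 yaw 120.95 tau [-0.236  0.313  0.096] e7 -0.209 F [-1.7 -1.2  6.1] j7 20.0
```

Emit:
{"op": "drive_tool", "data": {
  "moves": [0,0,0,0.5,50,0,0,0,1,50,0,0,0,1.5,50,0,0,0,1.8,50,0,0,0,1.8,50]
}}

```text
time_s: 5.62
tool_pos: [0.5278, 0.0669, 0.143]
tool_rot: [-180.0, 0.0, 103.0]
force: [-1.9, -1.9, 6.3]
grip_width: 0.057
grasp_force: 30.0
```

```bash
python3 t.py
```

```text
5.62 yaw 102.95 tau [-0.326  0.384  0.043] e7 -0.207 F [-1.9 -1.9  6.3] j7 2.2
```

Emit:
{"op": "drive_tool", "data": {
  "moves": [0,0,0,0.5,50,0,0,0,1,50,0,0,0,1.5,50,0,0,0,1.8,50,0,0,0,1.8,50]
}}

```text
time_s: 6.25
tool_pos: [0.5276, 0.0668, 0.143]
tool_rot: [-180.0, 0.0, 85.0]
force: [-2.1, -2.3, 6.8]
grip_width: 0.0574
grasp_force: 30.0
```

```bash
python3 t.py
```

```text
6.25 yaw 84.95 tau [-0.297  0.515  0.069] e7 -0.208 F [-2.1 -2.3  6.8] j7 -15.7
```

Emit:
{"op": "drive_tool", "data": {
  "moves": [0,0,0,0.5,50,0,0,0,1,50,0,0,0,1.5,50,0,0,0,1.65,50,0,0,0,1.65,50]
}}

```text
time_s: 6.88
tool_pos: [0.5274, 0.0669, 0.1429]
tool_rot: [-180.0, 0.1, 68.5]
force: [-3.3, -0.7, 7.4]
grip_width: 0.0573
grasp_force: 30.0
```

```bash
python3 t.py
```

```text
6.88 yaw 68.46 tau [-0.33   0.666  0.069] e7 -0.141 F [-3.3 -0.7  7.4] j7 -32.1
```

Emit:
{"op": "drive_tool", "data": {
  "moves": [0,0,0,0.1,50,0,0,0,0.1,50]
}}

```text
time_s: 7.12
tool_pos: [0.5275, 0.0669, 0.143]
tool_rot: [-180.0, 0.0, 67.5]
force: [-3.5, -0.6, 7.4]
grip_width: 0.0571
grasp_force: 30.0
```

```bash
python3 t.py
```

```text
7.12 yaw 67.47 tau [-0.27   0.618  0.071] e7 -0.143 F [-3.5 -0.6  7.4] j7 -33.0
```

Emit:
{"op": "drive_tool", "data": {
  "moves": [0,0,0,0.5,50,0,0,0,1,50,0,0,0,1.5,50,0,0,0,1.7,50,0,0,0,1.7,50]
}}

```text
time_s: 7.75
tool_pos: [0.5273, 0.067, 0.143]
tool_rot: [-180.0, 0.1, 50.6]
force: [-3.7, -2.2, 7.3]
grip_width: 0.0572
grasp_force: 30.0
```

```bash
python3 t.py
```

```text
7.75 yaw 50.57 tau [-0.357  0.781  0.611] e7 -0.697 F [-3.7 -2.2  7.3] j7 -49.9
```

Emit:
{"op": "drive_tool", "data": {
  "moves": [0,0,0,-0.1,50]
}}

```text
time_s: 7.88
tool_pos: [0.5274, 0.067, 0.143]
tool_rot: [-180.0, 0.1, 51.6]
force: [-3.8, -0.7, 7.2]
grip_width: 0.0571
grasp_force: 30.0
```

```bash
python3 t.py
```

```text
7.88 yaw 51.58 tau [-0.392  0.753  0.454] e7 -0.627 F [-3.8 -0.7  7.2] j7 -48.9
```

Emit:
{"op": "drive_tool", "data": {
  "moves": [0,0,0,0,50,0,0,0,0,50]
}}

```text
time_s: 8.12
tool_pos: [0.5273, 0.067, 0.143]
tool_rot: [-180.0, 0.1, 51.6]
force: [-2.5, -2.3, 7.4]
grip_width: 0.0572
grasp_force: 30.0
```

```bash
python3 t.py
```

```text
8.12 yaw 51.55 tau [-0.313  0.78   0.484] e7 -0.481 F [-2.5 -2.3  7.4] j7 -48.9
```

The burrs now press firmly: about 0.48 Nm, held. Next I back off four clicks, about 73°, to yaw 124–126.

Emit:
{"op": "drive_tool", "data": {
  "moves": [0,0,0,-0.4,50,0,0,0,-1.1,50,0,0,0,-1.8,50,0,0,0,-2,50,0,0,0,-2,50]
}}

```text
time_s: 8.75
tool_pos: [0.5275, 0.0669, 0.143]
tool_rot: [-180.0, 0.0, 71.5]
force: [-2.8, -1.9, 6.7]
grip_width: 0.0575
grasp_force: 30.0
```

```bash
python3 t.py
```

```text
8.75 yaw 71.48 tau [-0.315  0.638 -0.02 ] e7 0.096 F [-2.8 -1.9  6.7] j7 -29.1
```

Emit:
{"op": "drive_tool", "data": {
  "moves": [0,0,0,-0.6,50,0,0,0,-1.2,50,0,0,0,-1.8,50,0,0,0,-2.4,50,0,0,0,-3,50]
}}

```text
time_s: 9.38
tool_pos: [0.5278, 0.0669, 0.143]
tool_rot: [-180.0, 0.0, 101.6]
force: [-2.6, -0.9, 6.5]
grip_width: 0.0571
grasp_force: 30.0
```

Emit:
{"op": "drive_tool", "data": {
  "moves": [0,0,0,-0.6,50,0,0,0,-1.2,50,0,0,0,-1.8,50,0,0,0,-2,50,0,0,0,-2,50]
}}

```text
time_s: 10.0
tool_pos: [0.528, 0.067, 0.143]
tool_rot: [180.0, 0.0, 121.5]
force: [-2.0, -1.0, 6.3]
grip_width: 0.0574
grasp_force: 30.0
```

```bash
python3 t.py
```

```text
10.0 yaw 121.49 tau [-0.205  0.281  0.119] e7 -0.022 F [-2.  -1.   6.3] j7 20.6
```

Emit:
{"op": "drive_tool", "data": {
  "moves": [0,0,0,-0.15,50,0,0,0,-0.25,50,0,0,0,-0.25,50,0,0,0,-0.25,50]
}}

```text
time_s: 10.5
tool_pos: [0.5279, 0.067, 0.143]
tool_rot: [-180.0, 0.0, 124.0]
force: [-1.7, -1.5, 6.0]
grip_width: 0.0571
grasp_force: 30.0
```

```bash
python3 t.py
```

```text
10.5 yaw 123.96 tau [-0.218  0.338  0.024] e7 -0.027 F [-1.7 -1.5  6. ] j7 23.0
```

Emit:
{"op": "drive_tool", "data": {
  "moves": [0,0,0,-0.2,50,0,0,0,-0.2,50,0,0,0,-0.2,50]
}}

```text
time_s: 10.88
tool_pos: [0.5279, 0.0669, 0.1429]
tool_rot: [-180.0, 0.0, 126.0]
force: [-1.7, -0.2, 5.3]
grip_width: 0.0574
grasp_force: 30.0
```

```bash
python3 t.py
```

```text
10.88 yaw 125.95 tau [-0.19   0.289 -0.016] e7 0.022 F [-1.7 -0.2  5.3] j7 25.0
```

Torque is near zero with the ring in the fourth notch. I open the fingers and lift straight up.

Emit:
{"op": "drive_tool", "data": {
  "moves": [0,0,0,-0.05,60,0,0,0,-0.05,70,0,0,0,-0.05,87,0,0,0,-0.05,87,0,0,0,-0.05,87]
}}

```text
time_s: 11.5
tool_pos: [0.5279, 0.0673, 0.1425]
tool_rot: [-180.0, 0.0, 126.5]
force: [0.2, -0.7, 0.6]
grip_width: 0.0853
grasp_force: 0.0
```

Emit:
{"op": "drive_tool", "data": {
  "moves": [0,0,-1,0,87,0,0,-2,0,87,0,0,-3,0,87,0,0,-3,0,87,0,0,-3,0,87]
}}

```text
time_s: 12.12
tool_pos: [0.5276, 0.0672, 0.262]
tool_rot: [-180.0, -0.0, 126.5]
force: [-0.6, 0.3, -0.1]
grip_width: 0.0868
grasp_force: 0.0
```

```bash
python3 t.py; python3 look.py pics/w3.png
```

```text
12.12 yaw 126.5 tau [ 0.025 -0.077 -0.003] e7 -0.001 F [-0.6  0.3 -0.1] j7 26.0
12.125 [-3.4  3.4 -7.  96.3  0.4 80.4 26. ] [0.52759463 0.06724407 0.26196431] [-1.79962710e+02 -1.35614208e-02  1.26502098e+02] [ 0.024857   -0.07715846 -0.00328571]
0.15 237 (527.6165771484375, 66.84386444091797) 29.870134353637695 0.1640683034798272
0.17 1490 (527.6939086914062, 67.06657409667969) 29.542638778686523 0.17273326400330138
0.177 2298 (527.54443359375, 67.2068099975586) 22.793792724609375 0.17900752200442727
0.19 93 (527.6839599609375, 67.15644836425781) 3.483677625656128 0.19838760464773028
```

View pics/w3.png

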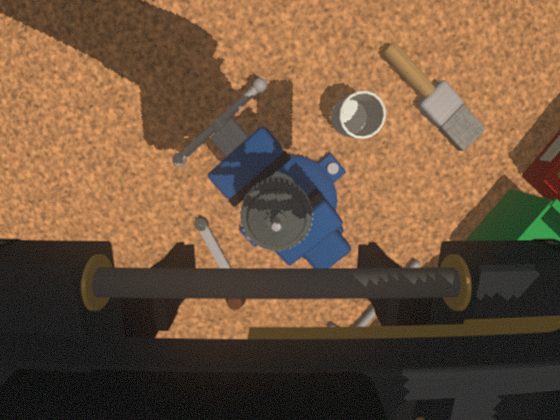

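The wrist view shows the ring free at (277,213), and the jar (358,115), brush and crank look undisturbed. I'm handing in.

```bash
python3 -c "
from cell import env
print(env.sign_off())"
```

```text
the job is handed in; nothing more can be done
None
```

I turned the ring in to a firm burr touch (0.48 Nm held after a brief reading of 0.70 Nm, right at the scoring limit), backed it off four clicks, released it and handed the job in at about 12 s; no verdict was returned.

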